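# Open the recessed service valve with the T-key

### The arm

A 6-joint arm with a two-finger parallel gripper is mounted at the origin on a cart in front of the work surface, level with it; the furniture and walls round the work are solid. World frame = base frame: x ahead of the robot, y to its left, z up, the work surface at z = 0. Lengths are in mm, angles in rad, forces in N, time in s.
With the tool pointing down it reaches from about 275 to 1000 mm from the base axis. Payload 8.4 kg.
Tool frame: the origin (TCP) lies at the centre of the arm's flange, where the gripper is bolted on; the fingertips stand 173 mm ahead of it and the grasp point (between the pads) lies 155 mm ahead of it; z points along the fingers, y is the line along which they close (so a half turn about z gives the same grasp; the last joint's range is limited). The gripper opens to 85 mm and grips with 20 to 120 N. Pads are 22 mm wide; open, the fingers measure 114 mm over their backs; the gripper's body (76 mm by 85 mm) begins 54 mm behind the grasp point. The pads swing forward as they close: fully open they stand 13 mm farther back than shut.
Start: joints at [-1.208, 0.353, 1.633, -0, 1.155, -0.002], TCP at [222.976, -583.876, 404.681] pointing down, gripper open.
Joint ranges: [-2.63, 2.63], [-0.92, 2.1], [0.06, 2.66], [-1.3, 4.44], [0, 2.69], [-3.02, 3.02]. Speed limits (rad/s): [2.22, 2.22, 2.79, 3.14, 3.14, 3.14].

### API

Orientations are given as a unit quaternion [x, y, z, w].
In Python, from cell import arm gives the robot as it stands. The module is installed in compiled form; this text tells all that it offers.
- The arm moves only by the tool servo_tool, never from a script. Its argument "steps" is a list of rows, each a list of 7 numbers: the opening, from 0 (shut) to 1 (fully open), then the shift along the tool's x, y, z in m, then the turn, a rotation vector about the tool's x, y, z in rad. In form: [[hand, tx, ty, tz, wx, wy, wz], ...]. A call has 1 to 20 rows; each row shifts and turns the commanded pose from where the row before left it, along the tool's axes as they then stand; what a row does not reach is not made up. A row lasts 1/10 s, in which the tool goes at most 50 mm and 8.59 degrees, less where a joint would pass 70% of its speed; a pose out of reach is approached as far as the arm can. A call with a gripper value outside its range is refused whole. The fingers move at their own pace and stop on an object; "force" is the grip in N (left out, the last holds). Time passes only in rows, so rows that do not move let the fingers close. It gives the time, the measured TCP pose, the force, the opening and the grip force at its end, in the units of the state.
- arm.get_obs(): the state, without advancing time (a new reading comes with each control period).
- arm.camera(name): name is "scene" or "top" or "wrist"; returns a dict with "image" (384x512x3 uint8, blue, green, red), "range_z" (384x512 float32, mm along the optical axis (not along the pixel's ray), 0 where there is no reading), "fx", "fy", "cx", "cy" (pixels), "k1" (the pictures are not rectified: a ray, as slopes to the right and down, at radius r is drawn at 1 + k1 r^2 times it, then the intrinsics apply), "T" (4x4, takes a point from camera to world coordinates). Camera axes: x right, y up, looking along -z (the intrinsics and any distortion apply to the point x, -y, -z); pixel columns grow to the right and rows downward; lengths in mm; the calibration is good to about 2 mm. A picture is of the moment at which its call begins.
- arm.sign_off(): hands the job in; it is judged then, once.
Trained networks look in a picture, given as the dict that the camera call returned (one of the last four; its "shot" number tells which), for a name from the list of things; names that differ only in an ending like _2 or _b are one class to them, and where a whole thing is asked for, a point or a joint stands for the part that bears it (a point fixed in the world has none). Each returns a list of dicts, best first, with "conf" (0 to 1); they miss things now and then, are a little off and sometimes report something else, mostly with a low value. They report only what shows in the picture. A call takes as long as a camera call. They do not tell look-alikes from the thing itself.
- arm.search_frame(thing, picture): "position" ([column, row] in pixels, amid what is visible of it).
- arm.silhouettes(thing, picture): "mask" (384x512 bool, what is visible of it) and "position" ([column, row] in pixels, amid what is visible of it).
- arm.pinpoint(thing, picture): "position" ([column, row] in pixels: a listed point, or the origin of a listed thing).
The state is a dict: "time": time; "qpos": joint angles; "dq": joint speeds; "joint_efforts": joint torques, N m; "eef_pos": TCP position; "eef_rot": TCP orientation; "force": force on the tool from outside, world axes, zero at the start; "torque": the same for the moment, N m; "finger_gap": finger opening in mm; "grasp_force": force on a finger pad.
Only numpy, scipy, OpenCV 4.12 (cv2) and the standard library are available. Lean on these libraries where they do the work, as an engineer would, in place of code of your own. Each camera call takes 0.05 s, during which the arm holds its last target. There are 200 camera calls.

### The job

Open the service valve in the grey sloping console: take the red-handled T-key out of its blue stand, lower it down the console's slanted shaft until its socket is fully home on the square stem at the bottom, and turn it anticlockwise (seen looking down the shaft) as far as the stop. Lower the key, do not let it drop, then let go and leave it standing in the shaft on the stem, as is the rule while the valve is open; leave the beaker and the dropper bottle where they are.

Things in the scene. Friction and masses are not known exactly. Their poses are not given: they have to be found in the camera images.
- console: fixed grey console, 200 mm deep (x), 180 mm wide (y); its face slopes up at 30 degrees from 95 mm high at the front (-x) to 208 mm at the back; two copper pipes bend down behind it, up to 43 mm past its back. Origin on the worktop straight below the middle of the shaft's mouth, 70 mm behind the front edge; x to its back, y to its left, z up
- shaft_mouth (a point): middle of the mouth of the square shaft, in the plane of the sloping face, 135 mm above the worktop; axes as the console's (z up). The shaft is 46 mm wide, 110 mm deep, at right angles to the face: inward direction in console axes (0.5, 0, -0.866), 30 degrees off straight down. An aluminium bezel 4 mm high, 10 mm wide surrounds the mouth
- dial (a point): centre of a white dial 68 mm across on the face, 88 mm up the slope from the mouth. Its black pointer (23 mm long from the centre) turns with the stem and is always parallel to one pair of the stem's flats; it points up the slope at the red mark when shut, at the green mark (80 degrees anticlockwise) when fully open. Stands under 8 mm off the face; axes as the console's
- stem_foot (a point): middle of the top of the stem's disc (42 mm across) at the bottom of the shaft, 106 mm down the shaft's axis from the mouth. z points out of the shaft along its axis; x and y are square to the stem's flats and turn with it. From the disc rises a brass square stem 14 mm wide for 15 mm, then tapering to 8 mm wide at 22 mm
- stem (a joint): angle of the stem in rad, 0 shut (stem x up the slope), 1.4 fully open at the stop; grows anticlockwise seen looking down the shaft. It stays where it is left and takes about 0.12 N m to turn.
- key: loose T-key, 170 mm long, 0.1 to 0.21 kg, upright in the stand at first. Origin at the socket's open end; z up the shank to the handle, x along the handle bar. Socket 25 mm square outside, 16.5 mm inside, 24 mm deep, sides square to x and y; shank 14 mm thick; black collar 34 mm across, z 81 to 87; red bar 76 mm long (x), 16 thick (y), 20 high, z 150 to 170 mm
- key_socket (a point): middle of the key's open lower end (the key's origin). Fully home it rests on the disc at stem_foot, the middle of the bar then standing 54 mm off the console's face. The socket has about 1.2 mm of play on each side of the stem: about 0.25 rad of lost motion either way before it turns the stem, and the key may lean a few degrees when let go
- key_bar (a point): centre of the key's red handle bar, 160 mm up the key's z axis from the open end; x along the bar
- stand: fixed blue block, 84 by 84 mm, 85 mm high, origin at the middle of its underside, z up; in its top a square well 29 mm wide, its floor 10 mm above the worktop, in which the key stands loose; lift the key 80 mm or more to clear it
- waste_beaker: loose white beaker, 74 mm across, 90 mm high, origin at the middle of its underside; a bystander
- dropper: loose glass dropper bottle with a red teat, 42 mm across, 119 mm high, origin at the middle of its underside; a bystander
There are look-alikes about, which are no part of the job. What is meant by the key is not purple, and is the larger of those in its own colour.

How it is judged (in metres and radians):
On the way, in this order (a step that is already met when the one before it is completed fails the run):
1. the key's socket is fully home on the stem, before the valve is open (distance between key_socket and stem_foot below 0.007 m and angle between the z axis of key and the z axis of stem_foot, either way round below 0.2 rad and value of joint stem below 1.2 rad), for 0.1 s.
2. the stem has been turned to the open stop with the key on it (value of joint stem above 1.28 rad and distance between key_socket and stem_foot below 0.01 m), for 0.2 s.
At the end, for the whole second after the job is handed in: The stem is within 0.12 rad of its open stop (joint over 1.28 of 1.4 rad); the key stands in the shaft at rest, its open end within 10 mm of the stem's foot and its axis within 0.25 rad of the shaft's; beaker and dropper bottle are within 30 mm of where they stood (all of step 2 and angle between the z axis of key and the z axis of stem_foot, either way round below 0.25 rad and linear speed of key below 0.02 m/s and distance of each of waste_beaker, dropper from where it was at the start of the episode below 0.03 m); the robot touches nothing.
It fails at once if the key falls or is dropped down the shaft (faster than 0.45 m/s within 110 mm of the stem's foot) (distance between key_socket and stem_foot below 0.11 m and linear speed of key above 0.45 m/s).
It fails at once if the beaker or the dropper bottle is knocked over (angle between any of waste_beaker, dropper's own z axis and vertical above 0.6 rad).
It also fails if it takes over 48 s, if anything falls off the work surface, if the arm or the gripper's body presses on something with over 40 N, if the wrist force passes 120 N, or if a joint passes its speed limit or range.

## Working session

There is one attempt and no reset: what is moved stays moved. The work goes in short steps, Python scripts to look and compute and a tool call to move; the robot and the scene stay as the last step left them, time stands still between calls to the robot, and variables do not carry over. Pictures are saved under pics/ and viewed, at most 10 in all, crops included, and the job is handed in when it is done.

Besides the shell and the picture viewer there is one more tool, called after ">>>" by a JSON object that holds its "op" and its "data", one argument or row to a line. servo_tool: Moves the arm, as the interface text tells. Its arguments: {"type":"object","properties":{"steps":{"type":"array"},"force":{"type":"number"}},"required":["steps"]}

```bash
mkdir -p pics; cat > h.py <<'E'
import numpy as np, cv2
from cell import arm
from scipy.spatial.transform import Rotation as R
def ray(c,px):
    d=np.array([(px[0]-c['cx'])/c['fx'],(px[1]-c['cy'])/c['fy']]);s=d.copy()
    for _ in range(20): s=d/(1+c['k1']*(s@s))
    return s
def pt(c,px,z=None):
    s=ray(c,px)
    if z is None:
        u,v=int(round(px[0])),int(round(px[1])); w=c['range_z'][max(0,v-1):v+2,max(0,u-1):u+2]; w=w[w>0]
        z=np.median(w) if len(w) else np.nan
    return (c['T']@np.array([s[0]*z,-s[1]*z,-z,1]))[:3]
def onplane(c,px,n,d):
    s=ray(c,px); o=c['T'][:3,3]; r=c['T'][:3,:3]@np.array([s[0],-s[1],-1]); return o+r*(d-n@o)/(n@r)
def cloud(c,mask):
    v,u=np.nonzero(mask&(c['range_z']>0)); 
    p=np.stack([(u-c['cx'])/c['fx'],(v-c['cy'])/c['fy']],1);s=p.copy()
    for _ in range(20): s=p/(1+c['k1']*(s**2).sum(1,keepdims=True))
    z=c['range_z'][v,u]
    return (np.stack([s[:,0]*z,-s[:,1]*z,-z,np.ones_like(z)],1)@c['T'].T)[:,:3]
E
python3 - <<'E'
from h import *
ims=[]
for n in ['scene','top']:
    c=arm.camera(n); ims.append(c['image'].copy())
    print(n,c['T'][:3,3].round())
    for t in ['console','shaft_mouth','dial','key','key_bar','stand','waste_beaker','dropper']:
        for r in arm.pinpoint(t,c)[:3]: print(t,np.round(r['position']),round(r['conf'],2),pt(c,r['position']).round())
    np.savez('pics/'+n+'.npz',**{k:c[k] for k in c if k!='shot'})
    cv2.imwrite('pics/%s.png'%n,cv2.resize(c['image'],(800,600)))
E
```

```text
scene [ 203. -642.  850.]
console [224. 183.] 0.65 [514.  57.  95.]
shaft_mouth [196. 241.] 0.38 [ 252. -494.  655.]
dial [246. 121.] 0.84 [622. 149. 176.]
key [318. 231.] 0.73 [ 669. -118.   19.]
key_bar [325. 201.] 0.73 [ 675. -116.  114.]
key_bar [294. 208.] 0.64 [ 574. -144.  175.]
key_bar [334. 251.] 0.63 [ 584. -267.  170.]
stand [287. 260.] 0.8 [ 542. -182.   67.]
waste_beaker [197. 240.] 0.69 [404. -33.  51.]
waste_beaker [221. 144.] 0.27 [566. 174. 105.]
dropper [334. 207.] 0.86 [748. -73.  17.]
top [383. -14. 959.]
console [192. 207.] 0.59 [529. 125. 118.]
shaft_mouth [180. 197.] 0.86 [565. 162.  72.]
shaft_mouth [293. 188.] 0.42 [ 563. -129.   85.]
dial [299. 175.] 0.74 [ 573. -135.  181.]
dial [173. 159.] 0.64 [632. 153. 186.]
key [292. 188.] 0.7 [ 564. -128.   85.]
key [331. 179.] 0.59 [ 598. -252.    2.]
key [282. 154.] 0.57 [ 675. -116.   24.]
key_bar [352. 166.] 0.92 [ 588. -263.  169.]
key_bar [299. 176.] 0.66 [ 571. -135.  180.]
key_bar [284. 140.] 0.65 [ 685. -117.  116.]
stand [294. 188.] 0.71 [ 564. -132.   86.]
waste_beaker [246. 254.] 0.75 [409.   5.   3.]
dropper [262. 127.] 0.6 [753. -65.  40.]
```

View pics/scene.png

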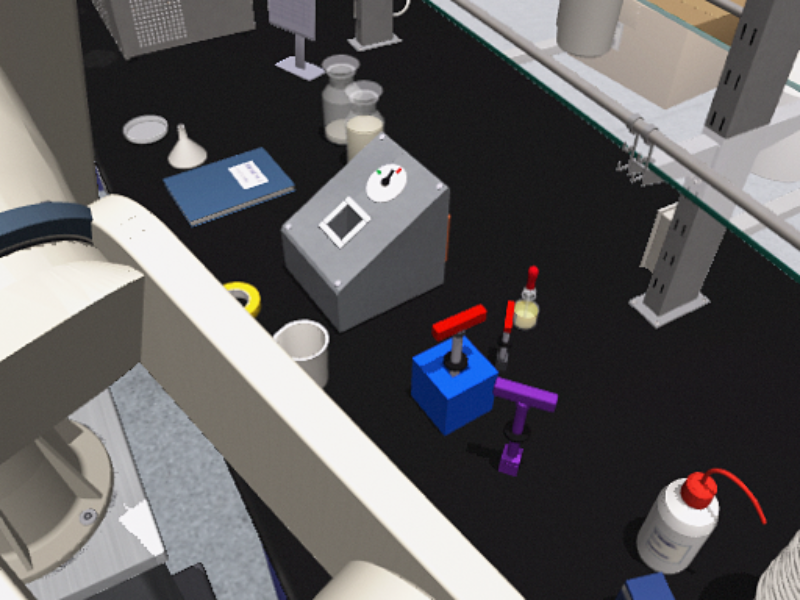

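View pics/top.png

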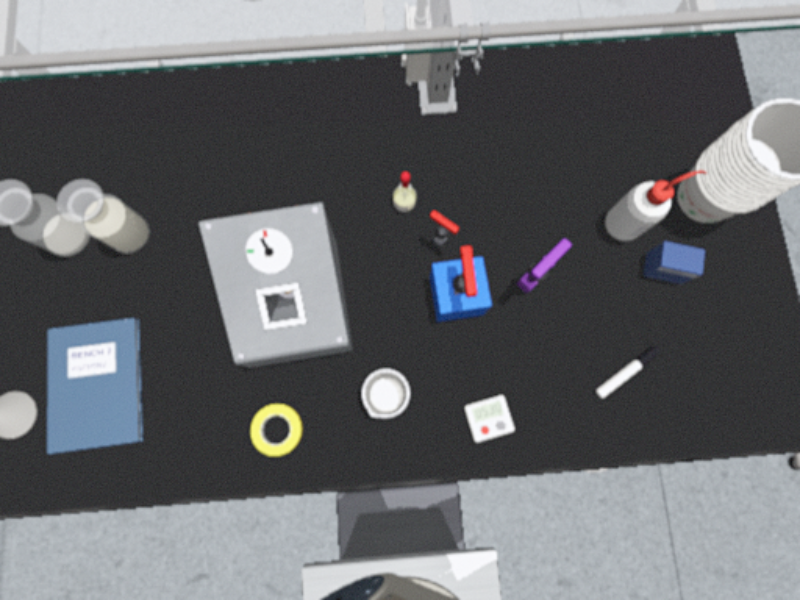

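The key is upright in the blue stand at about (570,-133). The purple key and the smaller red key beside it are look-alikes. The console has its mouth near (280,306) and its dial near (268,251) in the top view, with the pointer a little anticlockwise of red. Next I'll fit the face plane and the bar.

```bash
python3 - <<'E'
from h import *
out=[]
for n in ['top','scene']:
    c=dict(np.load('pics/'+n+'.npz')); 
    m=np.zeros((384,512),bool)
    poly=np.array([[205,222],[322,207],[345,345],[240,358]]) if n=='top' else np.array([[380,140],[445,186],[338,285],[288,228]])
    mm=np.zeros((384,512),np.uint8); cv2.fillPoly(mm,[(poly*0.64).astype(np.int32)],1); P=cloud(c,mm>0)
    keep=np.ones(len(P),bool)
    for _ in range(8):
        q=P[keep].mean(0); nn=np.linalg.svd(P[keep]-q,full_matrices=False)[2][2]; nn*=np.sign(nn[2]); keep=abs((P-q)@nn)<3
    yaw=np.arctan2(-nn[1],-nn[0]); print(n,'n',nn.round(3),'tilt',np.degrees(np.arccos(nn[2])).round(1),'yaw',np.degrees(yaw).round(1),keep.sum(),len(P))
    # rectify
    y=np.array([-np.sin(yaw),np.cos(yaw),0]); up=np.cross(y,nn); d=nn@q
    o=np.array([565,160,0.]); o[2]=(d-nn[:2]@o[:2])/nn[2]
    g=np.mgrid[0:600,0:480]; v=(300-g[0])/3.+40; u=-(g[1]-240)/3.
    W=o+u[...,None]*y+v[...,None]*up
    Ti=np.linalg.inv(c['T']); C=W@Ti[:3,:3].T+Ti[:3,3]; s=np.stack([C[...,0]/-C[...,2],-C[...,1]/-C[...,2]],-1); k=1+c['k1']*(s**2).sum(-1,keepdims=True); s=s*k
    im=cv2.remap(c['image'],(s[...,0]*c['fx']+c['cx']).astype(np.float32),(s[...,1]*c['fy']+c['cy']).astype(np.float32),cv2.INTER_CUBIC)
    print('o',o.round(1),'y',y.round(3),'up',up.round(3)); out.append(im[:, 40:440])
    # red bar
    h=c['image'].astype(int); red=(h[...,2]>120)&(h[...,1]<70)&(h[...,0]<70)
    l,L,st,ce=cv2.connectedComponentsWithStats(red.astype(np.uint8))
    for i in range(1,l):
        if st[i,4]>30:
            Q=cloud(c,L==i); Q=Q[Q[:,2]>10]
            if len(Q)<20: continue
            t=Q[Q[:,2]>Q[:,2].max()-6]; r=cv2.minAreaRect(t[:,:2].astype(np.float32)); b=cv2.PCACompute(t[:,:2],None)[1][0]
            print('red',ce[i].round(),st[i,4],Q.mean(0).round(),Q[:,2].max().round(),'top rect',np.round(r[0],1),np.round(r[1],1),'dir',np.degrees(np.arctan2(b[1],b[0])).round(1),'topz',np.median(t[:,2]).round(1))
cv2.imwrite('pics/rect.png',np.hstack(out))
E
```

```text
top n [-0.5   -0.046  0.865] tilt 30.1 yaw 5.3 5614 6508
o [565.  160.  140.9] y [-0.092  0.996  0.   ] up [0.861 0.079 0.502]
red [259. 113.] 32 [762. -58. 114.] 119.0 top rect [764.4 -57.9] [10.4 13.3] dir -0.6 topz 116.7
red [430. 118.] 40 [ 691. -461.  178.] 197.0 top rect [ 691.  -461.5] [4.8 4.4] dir 119.3 topz 192.9
red [284. 141.] 60 [ 680. -114.  112.] 119.0 top rect [ 681.1 -115.6] [50.5 11.1] dir 48.6 topz 114.5
scene n [-0.499 -0.045  0.865] tilt 30.1 yaw 5.2 3684 4384
o [565.  160.  142.4] y [-0.09   0.996  0.   ] up [0.862 0.078 0.501]
red [341. 173.] 37 [760. -62. 115.] 120.0 top rect [761.4 -60.2] [10.5 14. ] dir 122.6 topz 115.8
red [326. 201.] 88 [ 677. -117.  114.] 118.0 top rect [ 678.  -116.5] [52.3 10.1] dir 49.4 topz 114.8
red [295. 204.] 308 [ 578. -140.  178.] 183.0 top rect [ 575.7 -137.2] [73.7 18.2] dir 1.3 topz 179.3
red [475. 313.] 143 [ 698. -494.  192.] 204.0 top rect [ 693.8 -481.7] [ 7.4 31.4] dir 108.7 topz 200.6
red [448. 313.] 322 [ 684. -463.  157.] 179.0 top rect [ 685.7 -458. ] [0.8 4.3] dir 98.5 topz 177.7
```

View pics/rect.png

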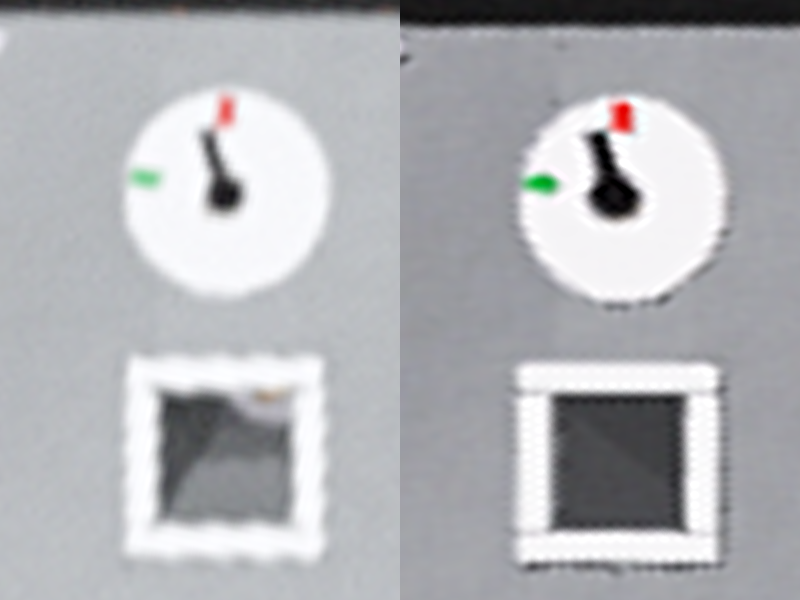

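```bash
cat >> h.py <<'E'
def plan(p,Rt,n,show=True):
    "equal rows (translation mm, rotation) from the measured pose to p,Rt"
    o=arm.get_obs(); P=np.array(o['eef_pos']); R0=R.from_quat(o['eef_rot']); w=(R0.inv()*Rt).as_rotvec()/n
    rows=[]
    for i in range(n):
        Ri=R0*R.from_rotvec(w*i); rows.append(np.r_[Ri.inv().apply((np.array(p)-P)/n)/1000,w])
    print('t',o['time'],'n',n); 
    for r in rows: print(r.round(4).tolist())
E
python3 - <<'E'
from h import *
o=arm.get_obs()
for k in o: print(k,np.round(o[k],3))
M=R.from_quat(o['eef_rot']).as_matrix(); print(M.round(3))
plan([566,-137,440],R.from_matrix(np.array([[1,0,0],[0,-1,0],[0,0,-1.]])),1)
plan([566,-137,440],R.from_matrix(np.array([[-1,0,0],[0,1,0],[0,0,-1.]])),1)
E
```

```text
time 0.9
qpos [-1.208  0.353  1.633 -0.     1.155 -0.002]
dq [ 0.002  0.     0.002 -0.002  0.001 -0.   ]
joint_efforts [ 0.0000e+00 -6.0516e+01 -3.4244e+01  0.0000e+00  1.0000e-03 -0.0000e+00]
eef_pos [ 222.978 -583.887  404.717]
eef_rot [0.983 0.181 0.    0.   ]
force [-0.25  -0.698 -0.04 ]
torque [-0.002 -0.009 -0.015]
grasp_force 0.0
finger_gap 85.709
[[ 0.934  0.357  0.   ]
 [ 0.357 -0.934 -0.   ]
 [-0.     0.    -1.   ]]
t 0.9 n 1
[0.4799, -0.2951, -0.0353, 0.0001, -0.0, 0.3648]
t 0.9 n 1
[0.4799, -0.2951, -0.0353, 0.0, 0.0001, -2.7768]
```

>>> {"op": "servo_tool", "data": {
  "steps": [
    [1, 0, 0, -0.006, 0, 0, 0.073],
    [1, 0, 0, -0.006, 0, 0, 0.073],
    [1, 0, 0, -0.006, 0, 0, 0.073],
    [1, 0, 0, -0.006, 0, 0, 0.073],
    [1, 0, 0, -0.006, 0, 0, 0.073],
    [1, 0.0286, -0.0372, 0, 0, 0, 0],
    [1, 0.0286, -0.0372, 0, 0, 0, 0],
    [1, 0.0286, -0.0372, 0, 0, 0, 0],
    [1, 0.0286, -0.0372, 0, 0, 0, 0],
    [1, 0.0286, -0.0372, 0, 0, 0, 0],
    [1, 0.0286, -0.0372, 0, 0, 0, 0],
    [1, 0.0286, -0.0372, 0, 0, 0, 0],
    [1, 0.0286, -0.0372, 0, 0, 0, 0],
    [1, 0.0286, -0.0372, 0, 0, 0, 0],
    [1, 0.0286, -0.0372, 0, 0, 0, 0],
    [1, 0.0286, -0.0372, 0, 0, 0, 0],
    [1, 0.0286, -0.0372, 0, 0, 0, 0],
    [1, 0, 0, 0, 0, 0, 0]
  ],
  "force": 80
}}

```text
time: 2.7
eef_pos: [568.9, -133.6, 434.7]
eef_rot: [1.0, 0.002, 0.001, -0.001]
force: [0.5, -1.1, 0.1]
finger_gap: 85.4
grasp_force: 0.0
```

```bash
python3 - <<'E'
from h import *
o=arm.get_obs(); print(np.round(o['eef_pos'],1),np.round(o['qpos'],2),o['time'])
c=arm.camera('wrist'); print(c['T'].round(2))
for t in ['key_bar','key','stand']:
    for r in arm.pinpoint(t,c)[:3]: print(t,np.round(r['position']),round(r['conf'],2),pt(c,r['position']).round(1))
for n in ['wrist','scene','top']:
    if n!='wrist': c=arm.camera(n)
    h=c['image'].astype(int); red=(h[...,2]>90)&(h[...,1]<60)&(h[...,0]<60); Q=cloud(c,red)
    Q=Q[(abs(Q[:,0]-573)<60)&(abs(Q[:,1]+137)<40)&(Q[:,2]>150)]
    if len(Q)<20: print(n,len(Q)); continue
    t=Q[Q[:,2]>Q[:,2].max()-6]; r=cv2.minAreaRect(t[:,:2].astype(np.float32)); b=cv2.PCACompute(t[:,:2],None)[1][0]
    print(n,len(t),np.round(r[0],1),np.round(r[1],1),np.degrees(np.arctan2(b[1],b[0])).round(1),np.median(t[:,2]).round(1))
    if n=='wrist': cv2.imwrite('pics/w1.png',c['image'])
E
```

```text
[ 568.9 -133.6  434.7] [-0.23  0.26  1.69  0.    1.19  1.33] 2.7
[[ 1.0000e-02  9.5000e-01  3.1000e-01  6.4951e+02]
 [-1.0000e+00  0.0000e+00  0.0000e+00 -1.3338e+02]
 [ 0.0000e+00 -3.1000e-01  9.5000e-01  4.0408e+02]
 [ 0.0000e+00  0.0000e+00  0.0000e+00  1.0000e+00]]
key_bar [413. 169.] 0.78 [ 593.  -261.3  170.4]
key_bar [237.  59.] 0.64 [ 680.3 -114.5  115.4]
key_bar [261. 186.] 0.57 [ 580.6 -136.6  179.4]
key [259. 151.] 0.87 [ 608.2 -134.5  179.9]
key [242.  67.] 0.85 [ 673.2 -119.   116.2]
key [354. 142.] 0.71 [ 592.9 -254.6   32.5]
stand [257. 147.] 0.94 [ 611.5 -133.3  179.8]
stand [264. 182.] 0.27 [ 583.5 -138.5  180.6]
wrist 286 [ 579.4 -137.4] [75.4 15.8] 2.2 178.8
scene 234 [ 576.2 -137.8] [76.6 17.1] 1.6 179.3
top 0
```

View pics/w1.png

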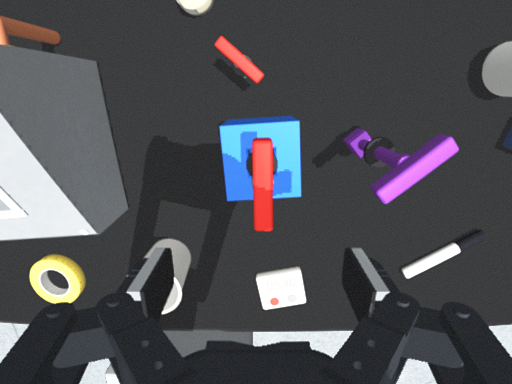

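The bar is at about (578.5,-137.5,170), with yaw about 2°. The wrist view shows it at (262,185), and the fingers straddle it cleanly.

>>> {"op": "servo_tool", "data": {
  "steps": [
    [1, 0.0032, 0.0013, 0.02, 0, 0, -0.012],
    [1, 0.0032, 0.0013, 0.02, 0, 0, -0.012],
    [1, 0.0032, 0.0013, 0.02, 0, 0, -0.011],
    [1, 0, 0, 0.02, 0, 0, 0],
    [1, 0, 0, 0.02, 0, 0, 0],
    [1, 0, 0, 0.01, 0, 0, 0],
    [0, 0, 0, 0, 0, 0, 0],
    [0, 0, 0, 0, 0, 0, 0],
    [0, 0, 0, 0, 0, 0, 0],
    [0, 0, 0, 0, 0, 0, 0],
    [0, 0, 0, 0, 0, 0, 0],
    [0, 0, 0, 0, 0, 0, 0]
  ],
  "force": 80
}}

```text
time: 4.2
eef_pos: [576.3, -141.2, 325.8]
eef_rot: [1.0, 0.017, 0.001, -0.0]
force: [-0.1, 1.3, 6.6]
finger_gap: 15.7
grasp_force: 78.1
```

>>> {"op": "servo_tool", "data": {
  "steps": [
    [0, 0, 0, -0.01, 0, 0, 0],
    [0, 0, 0, -0.02, 0, 0, 0],
    [0, 0, 0, -0.03, 0, 0, 0],
    [0, 0, 0, -0.03, 0, 0, 0],
    [0, 0, 0, -0.03, 0, 0, 0],
    [0, 0, 0, -0.03, 0, 0, 0],
    [0, 0, 0, -0.01, 0, 0, 0],
    [0, 0, 0, 0, 0, 0, 0],
    [0, 0, 0, 0, 0, 0, 0]
  ]
}}

```text
time: 5.1
eef_pos: [575.5, -141.2, 483.3]
eef_rot: [1.0, 0.017, -0.001, -0.0]
force: [-0.8, 0.4, -1.8]
finger_gap: 15.9
grasp_force: 78.4
```

```bash
cat >> h.py <<'E'
M=np.array([554.3,151.5,135.]); yaw=np.radians(5.2)
Y=np.array([-np.sin(yaw),np.cos(yaw),0]); A=np.array([-.5*np.cos(yaw),-.5*np.sin(yaw),.866]); UP=np.cross(Y,A)
def Rkey(th):  # tool rotation with tool x at angle th anticlockwise from up-slope
    x=np.cos(th)*UP+np.sin(th)*Y; z=-A; return R.from_matrix(np.stack([x,np.cross(z,x),z],1))
E
python3 - <<'E'
from h import *
print(UP)
plan(M+(315+45)*A,Rkey(.27),16)
o=arm.get_obs();print(o['eef_pos'],o['finger_gap'],o['force'])
E
```

```text
[0.86243589 0.07848781 0.5       ]
t 5.1 n 16
[-0.0119, -0.0177, 0.0023, -0.0036, 0.0328, -0.0199]
[-0.0116, -0.0179, 0.0019, -0.0036, 0.0328, -0.0199]
[-0.0113, -0.0182, 0.0014, -0.0036, 0.0328, -0.0199]
[-0.011, -0.0184, 0.001, -0.0036, 0.0328, -0.0199]
[-0.0107, -0.0186, 0.0006, -0.0036, 0.0328, -0.0199]
[-0.0103, -0.0188, 0.0002, -0.0036, 0.0328, -0.0199]
[-0.0099, -0.019, -0.0002, -0.0036, 0.0328, -0.0199]
[-0.0095, -0.0192, -0.0006, -0.0036, 0.0328, -0.0199]
[-0.0091, -0.0194, -0.001, -0.0036, 0.0328, -0.0199]
[-0.0087, -0.0196, -0.0014, -0.0036, 0.0328, -0.0199]
[-0.0082, -0.0197, -0.0017, -0.0036, 0.0328, -0.0199]
[-0.0078, -0.0199, -0.002, -0.0036, 0.0328, -0.0199]
[-0.0073, -0.02, -0.0024, -0.0036, 0.0328, -0.0199]
[-0.0068, -0.0202, -0.0027, -0.0036, 0.0328, -0.0199]
[-0.0063, -0.0203, -0.0029, -0.0036, 0.0328, -0.0199]
[-0.0058, -0.0204, -0.0032, -0.0036, 0.0328, -0.0199]
[ 575.5120802  -141.23159826  483.33181609] 15.856939041422997 [-0.76812569  0.4228407  -1.84538979]
```

>>> {"op": "servo_tool", "data": {
  "steps": [
    [0, -0.0119, -0.0177, 0.0023, -0.0036, 0.0328, -0.0199],
    [0, -0.0116, -0.0179, 0.0019, -0.0036, 0.0328, -0.0199],
    [0, -0.0113, -0.0182, 0.0014, -0.0036, 0.0328, -0.0199],
    [0, -0.011, -0.0184, 0.001, -0.0036, 0.0328, -0.0199],
    [0, -0.0107, -0.0186, 0.0006, -0.0036, 0.0328, -0.0199],
    [0, -0.0103, -0.0188, 0.0002, -0.0036, 0.0328, -0.0199],
    [0, -0.0099, -0.019, -0.0002, -0.0036, 0.0328, -0.0199],
    [0, -0.0095, -0.0192, -0.0006, -0.0036, 0.0328, -0.0199],
    [0, -0.0091, -0.0194, -0.001, -0.0036, 0.0328, -0.0199],
    [0, -0.0087, -0.0196, -0.0014, -0.0036, 0.0328, -0.0199],
    [0, -0.0082, -0.0197, -0.0017, -0.0036, 0.0328, -0.0199],
    [0, -0.0078, -0.0199, -0.002, -0.0036, 0.0328, -0.0199],
    [0, -0.0073, -0.02, -0.0024, -0.0036, 0.0328, -0.0199],
    [0, -0.0068, -0.0202, -0.0027, -0.0036, 0.0328, -0.0199],
    [0, -0.0063, -0.0203, -0.0029, -0.0036, 0.0328, -0.0199],
    [0, -0.0058, -0.0204, -0.0032, -0.0036, 0.0328, -0.0199],
    [0, 0, 0, 0, 0, 0, 0],
    [0, 0, 0, 0, 0, 0, 0],
    [0, 0, 0, 0, 0, 0, 0]
  ]
}}

```text
time: 7.0
eef_pos: [375.9, 134.6, 446.9]
eef_rot: [0.95, 0.173, 0.258, 0.024]
force: [-0.5, 0.1, -1.4]
finger_gap: 15.5
grasp_force: 78.9
```

```bash
python3 - <<'E'
from h import *
o=arm.get_obs(); print(o['time'],np.round(o['eef_pos'],1),np.round(o['qpos'],2)); P=np.array(o['eef_pos']); Ro=R.from_quat(o['eef_rot'])
print('target',(M+360*A).round(1),'rot err',(Ro.inv()*Rkey(.27)).as_rotvec().round(3),'tip',(P+Ro.apply([0,0,315])).round(1))
ims=[]
for n in ['wrist','scene']:
    c=arm.camera(n); np.savez('pics/b_'+n+'.npz',**{k:c[k] for k in c if k!='shot'})
    for t in ['key_socket','key_bar','shaft_mouth','dial','stem_foot']:
        for r in arm.pinpoint(t,c)[:2]: print(n,t,np.round(r['position']),round(r['conf'],2),pt(c,r['position']).round(1))
    ims.append(c['image'])
cv2.imwrite('pics/b.png',cv2.resize(np.vstack([ims[0][:, :],ims[1][60:300]]),(492,600)))
cv2.imwrite('pics/bs.png',cv2.resize(ims[1][60:300,120:400],(700,600),interpolation=cv2.INTER_CUBIC))
cv2.imwrite('pics/bw.png',cv2.resize(ims[0],(800,600)))
E
```

```text
7.0 [375.9 134.6 446.9] [ 0.41 -0.19  2.19 -0.26  0.66  1.78]
target [375.  135.2 446.8] rot err [0.002 0.    0.   ] tip [532.9 148.4 174.1]
wrist key_socket [412. 176.] 0.75 [ 675.2 -109.9   12.4]
wrist key_socket [253. 173.] 0.73 [527.6 155.1 207.5]
wrist key_bar [257. 262.] 0.89 [456.5 144.3 325.6]
wrist key_bar [458. 160.] 0.7 [ 676.6 -113.3  112. ]
wrist shaft_mouth [256. 167.] 0.63 [538.  153.9 192.1]
wrist dial [281.  91.] 0.64 [627.  155.6 183.8]
wrist stem_foot [256. 153.] 0.54 [597.9 155.9  62.1]
scene key_socket [211. 132.] 0.76 [525.4 139.8 185.5]
scene key_socket [325. 299.] 0.64 [ 579.6 -273.4   14.8]
scene key_bar [326. 201.] 0.7 [ 676.6 -117.5  115.3]
scene key_bar [173.  91.] 0.69 [435.9  94.5 348.6]
scene shaft_mouth [223. 145.] 0.81 [571.1 173.7 100.8]
scene dial [245. 118.] 0.6 [623.1 153.1 180.8]
scene dial [336. 207.] 0.52 [750.  -75.1  17.6]
```

View pics/bw.png

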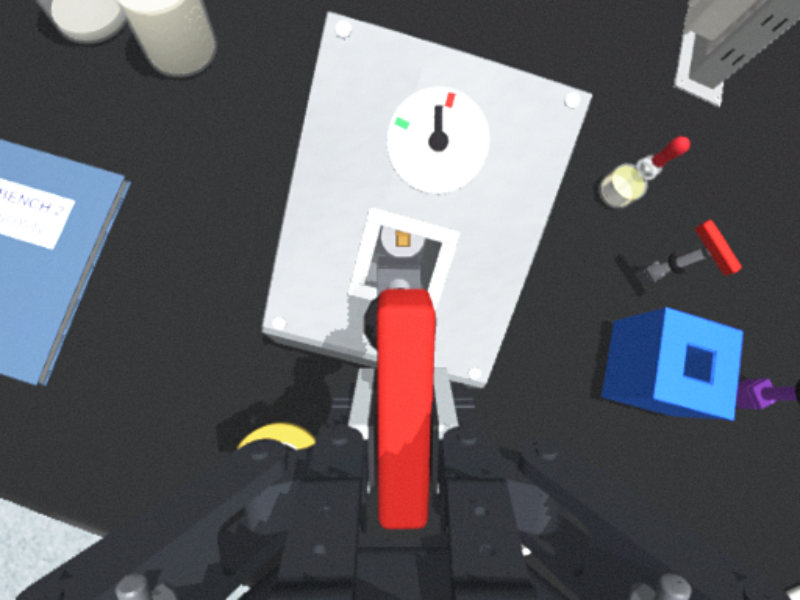

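View pics/bs.png

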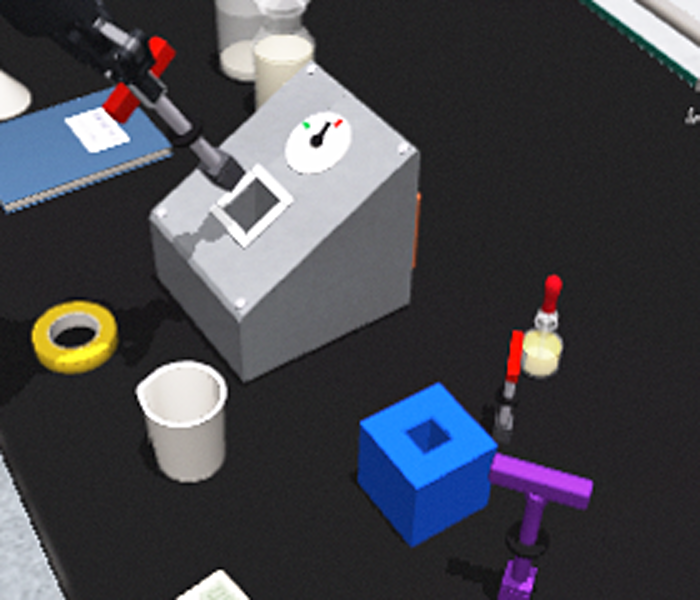

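The wrist view shows the brass stem at (403,239) and the pointer at (438,125), both lined up with the tool axes. The scene view shows the key hanging just above the mouth. Now I'll measure the key in the hand, and the mouth and stem.

```bash
python3 - <<'E'
from h import *
o=arm.get_obs(); P=np.array(o['eef_pos']); Ro=R.from_quat(o['eef_rot'])
w=dict(np.load('pics/b_wrist.npz')); s=dict(np.load('pics/b_scene.npz'))
# stem in wrist
h=cv2.cvtColor(w['image'],cv2.COLOR_BGR2HSV).astype(int); roi=np.zeros((384,512),bool); roi[140:165,245:272]=1
br=roi&(h[...,1]>120)&(h[...,0]<30); v,u=np.nonzero(br); print('brass',len(u),u.min(),u.max(),v.min(),v.max(),u.mean(),v.mean())
for q in [(u.mean(),v.mean()),(u.min(),v.mean()),(u.max(),v.mean()),(u.mean(),v.min()),(u.mean(),v.max())]:
    p=onplane(w,q,A,A@M-84); print('stemtop lateral rel. axis: up %.1f left %.1f'%((p-M)@UP,(p-M)@Y),'tool',Ro.inv().apply(p-P).round(1))
# mouth: bezel outer corners from wrist/scene (white)
for n,c,px in [('w',w,[(370,208),(459,233)]),]:
    for q in px:
        q=np.array(q)*.64; p=onplane(c,q,A,A@M+4); print(n,'bezel corner up %.1f left %.1f'%((p-M)@UP,(p-M)@Y))
for n,c in [('w',w),('s',s)]:
    for r in arm.pinpoint('dial',c) if 0 else []: pass
# white bezel/dial in wrist: dial centroid
g=w['image'].min(2); dm=np.zeros_like(g); cv2.ellipse(dm,(281,90),(36,40),0,0,360,1,-1); t=((g>235)&(dm>0)).astype(np.uint8)
cs=max(cv2.findContours(t,0,1)[0],key=cv2.contourArea); e=cv2.fitEllipse(cv2.convexHull(cs)); p=onplane(w,e[0],A,A@M+1); print('dial',e,'up %.1f left %.1f'%((p-M)@UP,(p-M)@Y))
# key in tool frame
for n,c in [('w',w),('s',s)]:
    Q=Ro.inv().apply(cloud(c,np.ones((384,512),bool))-P); cam=Ro.inv().apply(c['T'][:3,3]-P); print(n,'cam in tool',cam.round())
    Q=Q[(abs(Q[:,0])<45)&(abs(Q[:,1])<25)&(Q[:,2]>140)&(Q[:,2]<325)]
    for a in range(140,325,12):
        b=Q[(Q[:,2]>=a)&(Q[:,2]<a+12)]
        if len(b)>2: print(a,len(b),'x %.1f..%.1f med %.1f'%(*np.percentile(b[:,0],[3,97]),np.median(b[:,0])),'y %.1f..%.1f med %.1f'%(*np.percentile(b[:,1],[3,97]),np.median(b[:,1])))
E
```

```text
brass 66 254 261 148 156 257.3333333333333 152.34848484848484
stemtop lateral rel. axis: up 2.6 left -0.9 tool [6.000e-01 2.000e-01 4.443e+02]
stemtop lateral rel. axis: up 1.3 left 3.6 tool [  0.6  -4.4 444.3]
stemtop lateral rel. axis: up 4.0 left -5.9 tool [  0.6   5.4 444.3]
stemtop lateral rel. axis: up 8.5 left 0.7 tool [6.800e+00 2.000e-01 4.443e+02]
stemtop lateral rel. axis: up -2.4 left -2.3 tool [-4.600e+00  2.000e-01  4.443e+02]
w bezel corner up 33.1 left 30.7
w bezel corner up 33.0 left -33.9
dial ((282.4569091796875, 87.544921875), (70.63837432861328, 74.58573913574219), 167.2761993408203) up 91.6 left -3.4
w cam in tool [80.  0. 31.]
140 5948 x -31.0..38.9 med 9.2 y -13.7..14.6 med 0.7
152 883 x 5.6..40.1 med 10.1 y -20.1..21.0 med 0.2
164 202 x 5.7..10.7 med 9.9 y -19.0..19.7 med -9.3
224 220 x -7.4..15.2 med 3.9 y -17.0..-10.8 med -13.8
260 16 x 7.1..8.7 med 8.3 y -5.5..2.2 med -2.1
272 154 x 2.9..13.4 med 8.3 y -14.0..7.4 med -4.4
284 278 x 2.9..14.4 med 11.7 y -14.1..9.7 med -1.3
296 84 x 13.8..14.5 med 14.1 y -14.1..9.3 med -2.3
308 52 x 13.8..14.4 med 14.1 y -14.0..9.1 med -2.5
s cam in tool [-210.  729. -469.]
140 197 x -35.1..37.2 med -11.0 y -8.0..22.2 med 7.1
152 151 x -35.6..36.3 med -3.0 y 5.5..22.3 med 9.2
164 27 x -27.6..31.6 med -5.7 y 5.3..19.8 med 14.6
176 13 x -4.5..6.3 med 0.9 y 1.9..9.1 med 5.4
188 23 x -5.1..5.7 med -1.5 y -1.1..7.5 med 3.9
200 30 x -5.9..6.1 med -1.3 y -0.3..6.5 med 3.6
212 25 x -5.8..6.5 med 0.3 y 1.1..6.9 med 3.3
224 120 x -15.2..15.7 med -2.6 y -13.6..14.6 med 3.9
236 7 x -5.1..3.6 med 0.0 y 1.6..4.9 med 2.6
248 25 x -6.4..5.7 med -1.3 y -1.4..6.2 med 3.2
260 24 x -6.0..6.4 med -1.5 y -2.1..5.2 med 2.6
272 65 x -11.3..12.3 med -2.4 y -13.2..10.5 med 2.3
284 53 x -12.1..11.0 med -1.6 y -11.9..11.0 med 7.8
296 51 x -12.3..11.6 med -1.8 y -8.7..11.2 med 8.6
308 26 x -12.3..11.4 med -3.9 y -10.2..10.4 med 8.7
```

>>> {"op": "servo_tool", "data": {
  "steps": [
    [0, 0, 0.0013, 0, 0, 0, 0],
    [0, 0, 0.0012, 0.01, 0, 0, 0],
    [0, 0, 0, 0.012, 0, 0, 0],
    [0, 0, 0, 0.012, 0, 0, 0],
    [0, 0, 0, 0.012, 0, 0, 0],
    [0, 0, 0, 0.012, 0, 0, 0],
    [0, 0, 0, 0.012, 0, 0, 0],
    [0, 0, 0, 0.012, 0, 0, 0],
    [0, 0, 0, 0.012, 0, 0, 0],
    [0, 0, 0, 0.012, 0, 0, 0],
    [0, 0, 0, 0.012, 0, 0, 0],
    [0, 0, 0, 0, 0, 0, 0],
    [0, 0, 0, 0, 0, 0, 0],
    [0, 0, 0, 0, 0, 0, 0]
  ]
}}

```text
time: 9.0
eef_pos: [435.6, 137.9, 346.1]
eef_rot: [0.95, 0.173, 0.259, 0.024]
force: [0.1, 0.7, -2.3]
finger_gap: 15.8
grasp_force: 78.8
```

```bash
python3 - <<'E'
from h import *
o=arm.get_obs(); P=np.array(o['eef_pos']); Ro=R.from_quat(o['eef_rot']); F=Ro.inv().apply(o['force'])
print('tip depth',(M-P-Ro.apply([0,0,315]))@A,'F tool',F.round(1),'lat up/left',((P-M)@UP).round(1),((P-M)@Y).round(1),'rot',(Ro.inv()*Rkey(.27)).as_rotvec().round(3))
w=arm.camera('wrist'); np.savez('pics/c_wrist.npz',**{k:w[k] for k in w if k!='shot'})
cv2.imwrite('pics/cw.png',cv2.resize(w['image'],(800,600)))
E
```

```text
tip depth 72.46123195776427 F tool [-0.8 -0.9  2.1] lat up/left 2.1 -2.8 rot [ 0.002 -0.002  0.   ]
```

View pics/cw.png

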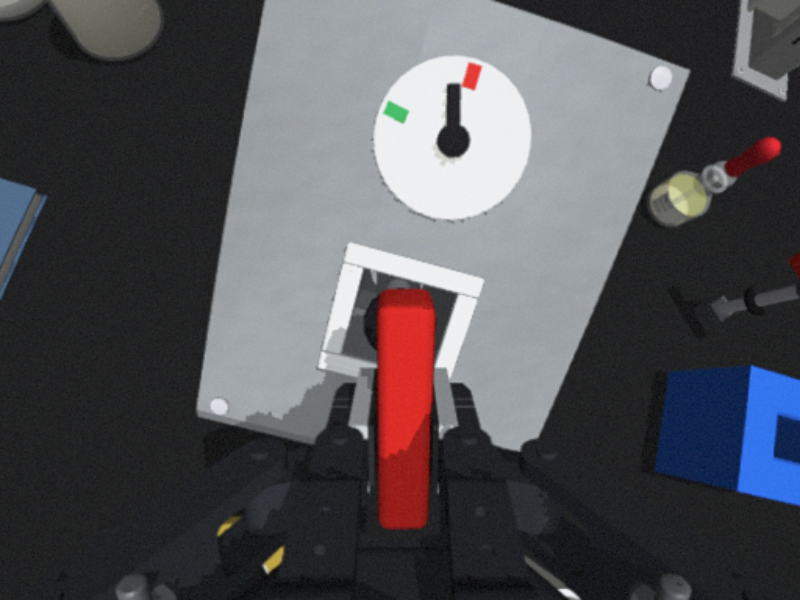

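Free entry with no contact force, and the pointer is still vertical at (453,110), so it's aligned with the key. I'll lower it onto the stem.

>>> {"op": "servo_tool", "data": {
  "steps": [
    [0, 0, 0, 0.005, 0, 0, 0],
    [0, 0, 0, 0.005, 0, 0, 0],
    [0, 0, 0, 0.004, 0, 0, 0],
    [0, 0, 0, 0.003, 0, 0, 0],
    [0, 0, 0, 0.003, 0, 0, 0],
    [0, 0, 0, 0, 0, 0, 0],
    [0, 0, 0, 0, 0, 0, 0]
  ]
}}

```text
time: 9.75
eef_pos: [445.5, 138.7, 328.2]
eef_rot: [0.95, 0.173, 0.258, 0.024]
force: [0.2, -0.1, -1.5]
finger_gap: 15.9
grasp_force: 78.7
```

```bash
cat > st.py <<'E'
from h import *
o=arm.get_obs(); P=np.array(o['eef_pos']); Ro=R.from_quat(o['eef_rot'])
print(o['time'],'depth',((M-P-Ro.apply([0,0,315]))@A).round(1),'F',Ro.inv().apply(o['force']).round(1),'T',Ro.inv().apply(o['torque']).round(2),'lat',((P-M)@UP).round(1),((P-M)@Y).round(1),'rot',(Rkey(.27).inv()*Ro).as_rotvec().round(3),'q6',o['qpos'][5].round(2))
E
python3 st.py
```

```text
9.75 depth 92.9 F [-0.6 -0.1  1.4] T [ 0.1  -0.71 -0.02] lat 1.8 -2.9 rot [-0.002  0.001 -0.   ] q6 1.91
```

>>> {"op": "servo_tool", "data": {
  "steps": [
    [0, 0, 0, 0.003, 0, 0, 0],
    [0, 0, 0, 0.003, 0, 0, 0],
    [0, 0, 0, 0.002, 0, 0, 0],
    [0, 0, 0, 0.002, 0, 0, 0],
    [0, 0, 0, 0, 0, 0, 0],
    [0, 0, 0, 0, 0, 0, 0]
  ]
}}

```text
time: 10.35
eef_pos: [450.6, 139.2, 319.7]
eef_rot: [0.95, 0.173, 0.259, 0.024]
force: [0.7, -1.0, -2.8]
finger_gap: 16.0
grasp_force: 78.4
```

```bash
python3 st.py
```

```text
10.35 depth 102.8 F [-1.2  0.8  2.7] T [ 0.03 -0.59 -0.05] lat 2.0 -2.9 rot [-0.002  0.001 -0.   ] q6 1.94
```

>>> {"op": "servo_tool", "data": {
  "steps": [
    [0, 0, 0, 0.0015, 0, 0, 0],
    [0, 0, 0, 0.0015, 0, 0, 0],
    [0, 0, 0, 0, 0, 0, 0],
    [0, 0, 0, 0, 0, 0, 0]
  ]
}}

```text
time: 10.75
eef_pos: [452.1, 139.3, 317.4]
eef_rot: [0.95, 0.173, 0.259, 0.024]
force: [-3.4, 0.4, 2.2]
finger_gap: 15.5
grasp_force: 79.0
```

```bash
python3 st.py
```

```text
10.75 depth 105.6 F [-1.6 -1.1 -3.6] T [ 0.13 -0.58 -0.06] lat 2.1 -2.8 rot [-0.002  0.002 -0.   ] q6 1.94
```

Contact with the disc at 105.6 mm depth, so the socket is home. I'll press lightly and turn anticlockwise, which is −z in the tool frame.

>>> {"op": "servo_tool", "data": {
  "steps": [
    [0, 0, 0, 0.0005, 0, 0, 0],
    [0, 0.0002, 0.0001, 0, 0, 0, -0.1],
    [0, 0.0002, 0.0001, 0, 0, 0, -0.1],
    [0, 0.0002, 0.0001, 0, 0, 0, -0.1],
    [0, 0.0002, 0.0001, 0, 0, 0, -0.1],
    [0, 0.0002, 0.0001, 0, 0, 0, -0.1],
    [0, 0.0002, 0.0001, 0, 0, 0, -0.1],
    [0, 0.0002, 0.0001, 0, 0, 0, -0.1],
    [0, 0.0002, 0.0001, 0, 0, 0, -0.1],
    [0, 0, 0, 0, 0, 0, 0],
    [0, 0, 0, 0, 0, 0, 0]
  ]
}}

```text
time: 11.85
eef_pos: [453.7, 139.9, 318.1]
eef_rot: [0.807, 0.529, 0.229, 0.123]
force: [-9.0, 0.8, 9.0]
finger_gap: 15.9
grasp_force: 81.7
```

```bash
cat >> st.py <<'E'
w=arm.camera('wrist')
# dial pointer: dark pixels on the dial disc, rectified
g=np.mgrid[-36:36.1:.25,-36:36.1:.25]; 
def rect(c,h):
    W=(M+88*UP+h*A)+(-g[0])[...,None]*UP+(-g[1])[...,None]*Y
    Ti=np.linalg.inv(c['T']); C=W@Ti[:3,:3].T+Ti[:3,3]; s=np.stack([C[...,0]/-C[...,2],-C[...,1]/-C[...,2]],-1); s=s*(1+c['k1']*(s**2).sum(-1,keepdims=True))
    return cv2.remap(c['image'],(s[...,0]*c['fx']+c['cx']).astype(np.float32),(s[...,1]*c['fy']+c['cy']).astype(np.float32),cv2.INTER_CUBIC)
for n,c in [('wrist',w),('scene',arm.camera('scene'))]:
    im=rect(c,3); cv2.imwrite('pics/dial_%s.png'%n,im); d=((im.max(2)<80)&(np.hypot(*g)<29)).astype(np.uint8)
    k,L,stt,ce=cv2.connectedComponentsWithStats(d)
    if k<2: print(n,'none'); continue
    i=1+stt[1:,4].argmax(); v,u=np.nonzero(L==i); x=g[1][v,u];y=-g[0][v,u]
    hub=np.unravel_index(cv2.distanceTransform((L==i).astype(np.uint8),cv2.DIST_L2,5).argmax(),d.shape); hx,hy=g[1][hub],-g[0][hub]
    r=np.hypot(x-hx,y-hy); j=r>10
    print(n,'pointer angle',np.arctan2(-(x[j]-hx).mean(),(y[j]-hy).mean()).round(3),'hub',hx,hy,'r',r.max().round(1))
E
python3 st.py
```

```text
11.85 depth 105.8 F [ -0.1  -3.5 -12.2] T [ 0.87 -0.26  0.04] lat 3.9 -2.5 rot [-0.002  0.002 -0.8  ] q6 1.14
wrist pointer angle 0.883 hub 1.75 1.0 r 22.6
scene pointer angle 0.826 hub -1.0 -0.25 r 21.3
```

>>> {"op": "servo_tool", "data": {
  "steps": [
    [0, 0, 0, 0, 0, 0, -0.1],
    [0, 0, -0.0003, 0, 0, 0, -0.1],
    [0, 0, -0.0003, 0, 0, 0, -0.1],
    [0, 0, -0.0003, 0, 0, 0, -0.1],
    [0, 0, 0, 0, 0, 0, -0.08],
    [0, 0, 0, 0, 0, 0, -0.06],
    [0, 0, 0, 0, 0, 0, 0],
    [0, 0, 0, 0, 0, 0, 0]
  ]
}}

```text
time: 12.75
eef_pos: [453.1, 140.1, 317.8]
eef_rot: [0.637, 0.726, 0.189, 0.18]
force: [-6.1, 0.1, 7.7]
finger_gap: 16.1
grasp_force: 80.5
```

```bash
python3 st.py
```

```text
12.75 depth 105.8 F [ 0.7 -1.3 -9.7] T [0.58 0.2  0.01] lat 3.3 -2.2 rot [-0.003  0.002 -1.34 ] q6 0.6
wrist pointer angle 1.348 hub 1.25 0.75 r 22.5
scene pointer angle 1.357 hub -1.0 -0.25 r 22.6
```

>>> {"op": "servo_tool", "data": {
  "steps": [
    [0, 0, 0, 0, 0, 0, -0.03],
    [0, 0, 0, 0, 0, 0, -0.03],
    [0, 0, 0, 0, 0, 0, -0.03],
    [0, 0, 0, 0, 0, 0, 0],
    [0, 0, 0, 0, 0, 0, 0]
  ]
}}

```text
time: 13.35
eef_pos: [453.2, 140.1, 317.8]
eef_rot: [0.604, 0.753, 0.18, 0.188]
force: [-7.1, 0.0, 7.6]
finger_gap: 16.0
grasp_force: 81.0
```

```bash
python3 st.py
```

```text
13.35 depth 105.8 F [  1.   -2.2 -10.2] T [0.55 0.25 0.17] lat 3.3 -2.1 rot [-0.003  0.002 -1.43 ] q6 0.51
wrist pointer angle 1.386 hub 1.25 0.75 r 22.5
scene pointer angle 1.396 hub -1.0 -0.25 r 22.7
```

At the stop: pointer about 1.39, and the torque is rising. I'll unload slightly, release and withdraw.

>>> {"op": "servo_tool", "data": {
  "steps": [
    [0, 0, 0, -0.0003, 0, 0, 0.02],
    [0, 0, 0, 0, 0, 0, 0.02],
    [0, 0, 0, 0, 0, 0, 0],
    [0.3, 0, 0, 0, 0, 0, 0],
    [0.6, 0, 0, 0, 0, 0, 0],
    [1, 0, 0, 0, 0, 0, 0],
    [1, 0, 0, 0, 0, 0, 0],
    [1, 0, 0, 0, 0, 0, 0],
    [1, 0, 0, 0, 0, 0, 0]
  ]
}}

```text
time: 14.35
eef_pos: [452.9, 140.0, 317.5]
eef_rot: [0.619, 0.741, 0.183, 0.184]
force: [-0.7, -1.0, 0.0]
finger_gap: 85.6
grasp_force: 0.0
```

```bash
python3 st.py; python3 - <<'E'
from h import *
c=arm.camera('wrist'); cv2.imwrite('pics/rel.png',c['image'])
E
```

```text
14.35 depth 105.9 F [-0.9 -0.8 -0.4] T [0.23 0.02 0.06] lat 2.9 -2.3 rot [-0.003  0.    -1.39 ] q6 0.55
wrist pointer angle 1.385 hub 1.25 0.75 r 22.5
scene pointer angle 1.389 hub -1.0 -0.25 r 22.6
```

View pics/rel.png

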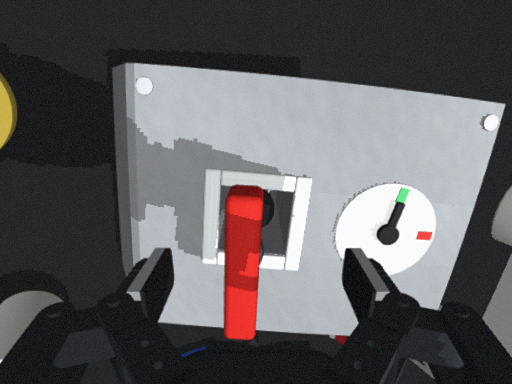

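The fingers are clear of the bar at (244,260), which leans slightly downhill, and the pointer at (400,215) is at green. I'll withdraw along the tool axis.

>>> {"op": "servo_tool", "data": {
  "steps": [
    [1, 0, 0, -0.005, 0, 0, 0],
    [1, 0, 0, -0.015, 0, 0, 0],
    [1, 0, 0, -0.025, 0, 0, 0],
    [1, 0, 0, -0.03, 0, 0, 0],
    [1, 0, 0, -0.03, 0, 0, 0],
    [1, 0, 0, -0.02, 0, 0, 0],
    [1, 0, 0, 0, 0, 0, 0],
    [1, 0, 0, 0, 0, 0, 0],
    [1, 0, 0, 0, 0, 0, 0]
  ]
}}

```text
time: 15.4
eef_pos: [390.4, 134.3, 424.8]
eef_rot: [0.619, 0.742, 0.183, 0.184]
force: [0.3, -0.3, -0.8]
finger_gap: 85.2
grasp_force: 0.0
```

```bash
python3 st.py; python3 - <<'E'
from h import *
for n in ['scene','wrist']:
    c=arm.camera(n); h=c['image'].astype(int); red=(h[...,2]>90)&(h[...,1]<60)&(h[...,0]<60); Q=cloud(c,red)-M
    Q=Q[np.linalg.norm(Q-54*A,axis=1)<60]; a=np.stack([Q@UP,Q@Y,Q@A],1)
    print(n,len(a),'min',a.min(0).round(),'max',a.max(0).round(),'med',np.median(a,0).round(1))
    if n=='scene': cv2.imwrite('pics/fin.png',cv2.resize(c['image'][60:260,120:370],(750,600)))
E
```

```text
15.4 depth -18.4 F [-0.3 -0.2  0.9] T [ 0.22 -0.    0.02] lat 2.2 -2.3 rot [-2.00e-03 -1.00e-03 -1.39e+00] q6 0.4
wrist pointer angle 1.441 hub 2.0 1.25 r 22.3
scene pointer angle 1.39 hub -1.0 -0.25 r 22.6
scene 179 min [-15. -42.  42.] max [ 3. 38. 69.] med [ -5.8 -11.2  64. ]
wrist 229 min [-14. -36.  50.] max [ 3. 37. 65.] med [-10.8  16.3  62.5]
```

View pics/fin.png

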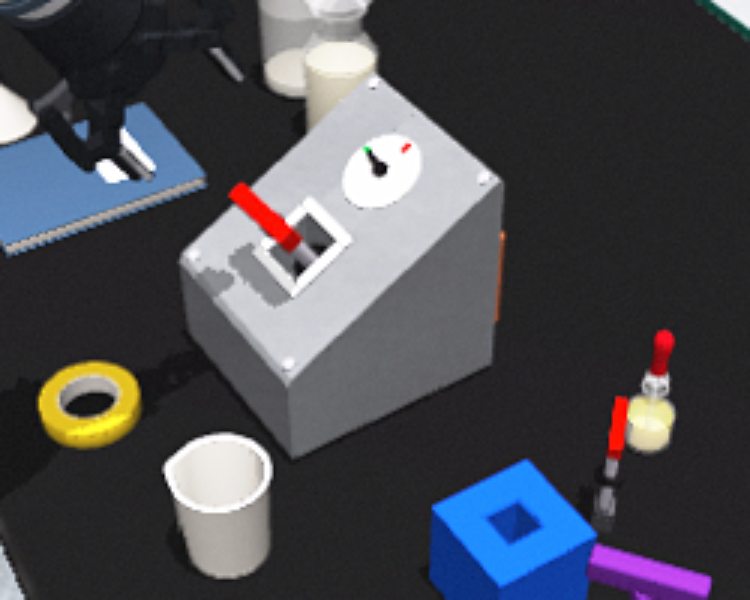

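The key stands home in the shaft: its top is 64 mm off the face, it leans about 0.05 rad, and the pointer is at green. The beaker and dropper bottle haven't been touched.

```bash
python3 -c "
from cell import arm
print(arm.sign_off())"
```

```text
the job is handed in; nothing more can be done
None
```

I handed the job in at about 15.5 s: the valve reads about 1.39 of 1.4 rad open, the key stands home on the stem leaning about 0.05 rad, and the arm is clear; the hand-in returned no verdict.

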